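# Tighten the canopy anchor eye at the book fair

### The job

The screw eye on the anchor block with the yellow stripe has worked loose: tighten it with the wooden-handled bar. Slide the bar's tube through the loop about as far as its red band, turn the eye clockwise (seen from above) until you look through the loop straight along the yellow stripe, then draw the bar out and lay it down on the table, clear of the block. The eye on the block with the blue stripe is tight already.

Things in the scene. Friction and masses are not known exactly. Their poses are not given: they have to be found in the camera images.
- eye (a joint): Angle (rad) of the loose steel screw eye about its upright screw; grows clockwise seen from above. Starts at 0 to 0.3; at 0.8 the loop looks exactly along the yellow stripe; hard stop at 1.15. Stiff (0.15 N m), stays where left, does not sink. The bar has play: from lying straight through the loop it turns about 0.6 rad before it jams in the opening and carries the eye along.
- eye_loop (a point): Centre of that eye's loop, on the screw axis, 95 mm above the table. z up; x, away from the robot, is the way one looks through the loop and turns with it. Opening 30 mm wide, 34 high; band 8 mm thick, 20 deep along x. It stands on a wooden block 90 x 90 x 60 mm high, fixed to the table, with a yellow stripe front to back. A like block with a blue stripe, its eye fixed, stands opposite.
- bar_grip (a point): Centre of the dark wooden handle of the bar, which lies on the table between the blocks, nearer the robot. Handle 70 mm long (x), 24 wide (y), 28 high (z up), this point 14 mm above the table. A 14 mm aluminium tube runs on from it along +x, on the line through this point, from x = 35 mm to its tip at x = 120 mm. About 120 g, balanced within the handle.
- bar_band (a point): Middle of the red band round the tube of the same bar, 77.5 mm from the handle's centre along +x and 42.5 mm short of the tip, on the tube's axis.
Things that resemble listed ones, but are neither listed nor needed, are in the scene too. What is shaped like the part that bears bar_grip but orange or purple is not meant.

How it is judged (in metres and radians):
On the way, in this order (a step that is already met when the one before it is completed fails the run):
1. the bar's tube is through the loop of the yellow-striped block's eye, its red band within 32 mm of the loop's centre along the opening and 22 mm across (x of bar_band in the frame of eye_loop between -0.032 and 0.032 m and y of bar_band in the frame of eye_loop between -0.022 and 0.022 m and z of bar_band in the frame of eye_loop between -0.022 and 0.022 m), for 0.2 s.
2. with the bar still through the loop, the eye has been turned to 0.6 to 1.0 rad (all of step 1 and value of joint eye between 0.6 and 1 rad), for 0.2 s.
At the end, for the whole second after the job is handed in: The eye stands at 0.6 to 1.0 rad (loop looking along the yellow stripe within 0.2 rad, about 11 degrees) and is still; the bar is out of it and lies still and flat on the table, its handle's centre and its red band both below 25 mm and more than 70 mm from the screw axis (value of joint eye between 0.6 and 1 rad and height (world z) of each of bar_grip, bar_band below 0.025 m and horizontal distance between each of bar_grip, bar_band and eye_loop above 0.07 m and linear speed of bar below 0.02 m/s and velocity of joint eye between -0.05 and 0.05 rad/s); the robot touches nothing.
It also fails if it takes over 51 s, if anything falls off the work surface, if the arm or the gripper's body presses on something with over 40 N, if the wrist force passes 120 N, or if a joint passes its speed limit or range.

### The arm

A 6-joint arm with a two-finger parallel gripper is mounted at the origin on the work surface. World frame = base frame: x ahead of the robot, y to its left, z up, the work surface at z = 0. Lengths are in m, angles in degrees, forces in N, time in s.
With the tool pointing down it reaches from about 0.4 to 0.825 m from the base axis. Payload 7 kg.
Tool frame: the origin (TCP) lies at the very end of the fingers, on their centre line; the grasp point (between the pads) lies 19 mm behind it; x points along the fingers, y is the direction in which the jaws open and shut, and the axes are right-handed (so a half turn about x gives the same grasp; the last joint's range is limited). The gripper opens to 88 mm and grips with 3 to 60 N. Pads are 19 mm wide; open, the fingers measure 130 mm over their backs; the gripper's body (78 mm by 193 mm) begins 47 mm behind the grasp point.
Start: joints at [-50.128, 20.546, 0.682, 0, -70.136, -16.507], TCP at [0.268, -0.62, 0.227] pointing down, gripper open.
Joint ranges: [-176.03, 176.03], [-82.01, 121.73], [-58.28, 71.71], [-173.87, 95.51], [-174.79, -0.11], [-173.66, 173.66]. Speed limits (degrees/s): [136.94, 136.94, 172.46, 180, 180, 180].

### API

Orientations are given as [roll, pitch, yaw] about the fixed x, y, z axes, in that order (R = Rz(yaw) Ry(pitch) Rx(roll)).
In Python, from plant import monitor, eyes, ticket gives the robot as it stands. The module is installed in compiled form; this text tells all that it offers.
- The arm moves only by the shell command python3 -m crank 'ROWS'. ROWS is JSON, a list of rows, each an object with "linear": the shift along the world's x, y, z in units of 60 mm (1.0 is 60 mm), a list of three; "rot": the turn, a rotation vector about the world's x, y, z in units of 5 degrees (1.0 is 5 degrees), a list of three; "hand": the opening, from 0 (shut) to 1 (fully open). In form: [{"linear": [tx, ty, tz], "rot": [ax, ay, az], "hand": hand}, ...]. A call has 1 to 20 rows; each row shifts and turns the pose as measured when the row begins; what a row does not reach is not made up. A row lasts 1/8 s, in which the tool goes at most 62.5 mm and 10.7 degrees, less where a joint would pass 70% of its speed; a pose out of reach is approached as far as the arm can. A call is refused whole if a number of a shift passes 1 or a number of a turn 1, either way. A call with a gripper value outside its range is refused whole. The fingers move at their own pace and stop on an object; the grip force is fixed at half the most. Time passes only in rows, so rows that do not move let the fingers close. It gives the time, the measured TCP pose, the force and the opening at its end, in the units of the state.
- monitor.get_obs(): the state, without advancing time (a new reading comes with each control period).
- eyes.snapshot(name): name is "scene" or "top" or "wrist"; returns a dict with "image" (480x640x3 uint8, red, green, blue), "depth" (480x640 float32, m along the optical axis (not along the pixel's ray), 0 where there is no reading), "K" (3x3 intrinsics, pixels), "camera_from_world" (4x4, takes a point from world to camera coordinates); the wrist camera has in their place "hand_eye" (4x4, takes a point from camera to tool coordinates, whose origin is the TCP and whose axes are the tool frame's). Camera axes: x right, y up, looking along -z (the intrinsics and any distortion apply to the point x, -y, -z); pixel columns grow to the right and rows downward; lengths in m; the calibration is good to about 2 mm. A picture is of the moment at which its call begins: read the wrist's pose just before it.
- ticket.close_job(): hands the job in, once; it reports no verdict.
The state is a dict: "clock": time; "joint_pos": joint angles; "qvel": joint speeds; "tau": joint torques, N m; "tool_pos": TCP position; "orientation": TCP orientation; "force": force on the tool from outside, world axes, zero at the start; "moment": the same for the moment, N m; "opening": finger opening in m.
Only numpy, scipy, OpenCV 4.12 (cv2) and the standard library are available. Lean on these libraries where they do the work, as an engineer would, in place of code of your own. Each camera call takes 0.05 s, during which the arm holds its last target.

## Working session

There is one attempt and no reset: what is moved stays moved. The work goes in short steps, Python scripts to look and compute and a shell command to move; the robot and the scene stay as the last step left them, time stands still between calls to the robot, and variables do not carry over. Pictures are saved under pics/ and viewed, and the job is handed in when it is done.

```bash
mkdir -p pics; cat > h.py <<'E'
import numpy as np, cv2
from plant import monitor, eyes, ticket
def save(n,im): cv2.imwrite('pics/'+n+'.png',cv2.cvtColor(im,cv2.COLOR_RGB2BGR))
E
python3 - <<'E'
from h import *
print(monitor.get_obs())
for n in("top","scene","wrist"):
    s=eyes.snapshot(n); save(n+'0',s['image']); np.savez('pics/'+n+'0.npz',**s); print(n,{k:v for k,v in s.items() if k not in('image','depth')})
E
```

```text
{'clock': 0.0, 'joint_pos': array([-5.01267677e+01,  2.05903011e+01,  6.32199253e-01, -2.04413824e-02,
       -7.01365088e+01, -1.65066511e+01]), 'qvel': array([-0.04908409,  0.01567975,  0.00113062,  0.05918774, -0.00766274,
       -0.06752073]), 'tau': array([-1.67032135e-04, -5.82702613e+01,  2.93050861e+01,  6.99724317e+00,
        6.79077086e-03, -1.48189620e-04]), 'tool_pos': array([ 0.26747995, -0.61918585,  0.22562253]), 'orientation': array([ 95.02716631,  89.90345685, 118.38678609]), 'force': array([-0.61825731,  0.10717206, -0.56639918]), 'moment': array([0.00593838, 0.01693991, 0.01617804]), 'opening': 0.08779552076224321}
top {'K': array([[497.01932869,   0.        , 322.78560961],
       [  0.        , 497.01932869, 236.44826927],
       [  0.        ,   0.        ,   1.        ]]), 'camera_from_world': array([[-1.90563662e-02, -9.99818285e-01,  5.01421798e-04,
        -4.43901559e-03],
       [ 9.90958623e-01, -1.88208810e-02,  1.32841188e-01,
        -4.99773213e-01],
       [-1.32807612e-01,  3.02835858e-03,  9.91137209e-01,
        -8.83937522e-01],
       [ 0.00000
[... 421 characters left out ...]
3e-01],
       [ 5.81088344e-01, -1.56877098e-01,  7.98577431e-01,
        -1.25485639e+00],
       [ 0.00000000e+00,  0.00000000e+00,  0.00000000e+00,
         1.00000000e+00]])}
wrist {'K': array([[371.34749426,   0.        , 317.21765316],
       [  0.        , 371.34749426, 242.84591248],
       [  0.        ,   0.        ,   1.        ]]), 'hand_eye': array([[ 9.74752429e-05,  2.52987031e-01, -9.67469665e-01,
        -1.60529314e-01],
       [ 9.99999491e-01, -9.96134889e-04, -1.59730088e-04,
         4.13058534e-06],
       [-1.00413993e-03, -9.67469157e-01, -2.52987000e-01,
        -6.87972865e-02],
       [ 0.00000000e+00,  0.00000000e+00,  0.00000000e+00,
         1.00000000e+00]])}
```

View pics/top0.png

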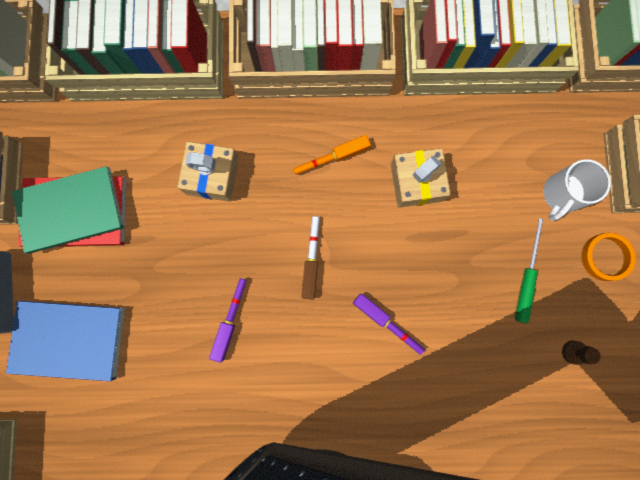

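View pics/scene0.png

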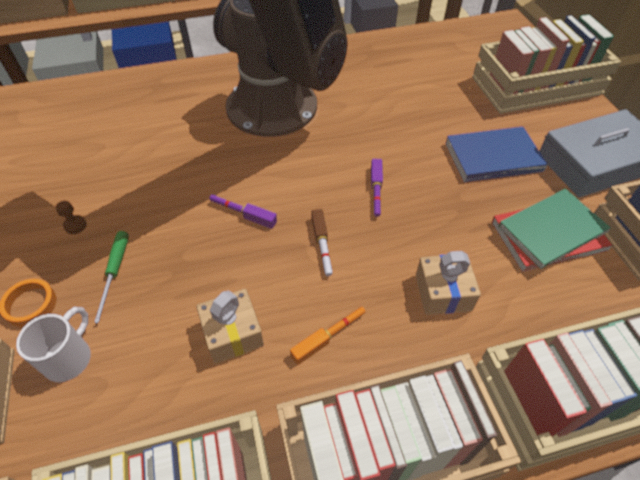

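The candidates in the top view are the brown-handled bar at (312,257), the orange one at (335,155), and the purple ones at (228,320) and (390,322). Brown fits "dark wooden". The yellow-striped block is at (422,177). I'll confirm both in a crop and measure them.

```bash
cat >> h.py <<'E'
def world(s,uv,z=None,T=None):
    """pixel(s) -> world on plane z"""
    K=s['K'];M=s['camera_from_world'];R=M[:3,:3];t=M[:3,3]
    uv=np.atleast_2d(np.asarray(uv,float)); d=np.c_[(uv[:,0]-K[0,2])/K[0,0],-(uv[:,1]-K[1,2])/K[1,1],-np.ones(len(uv))]
    c=-R.T@t; w=d@R
    return c+w*((z-c[2])/w[:,2])[:,None]
def cloud(s):
    v,u=np.mgrid[:480,:640]; K=s['K'];D=s['depth'];M=s['camera_from_world']
    p=np.stack([(u-K[0,2])/K[0,0]*D,-(v-K[1,2])/K[1,1]*D,-D],-1)
    return (p-M[:3,3])@M[:3,:3]
def rectdir(p):
    (c,wh,a)=cv2.minAreaRect((p[:,:2]*1000).astype(np.float32)); return np.array(c)/1000,wh,a
E
python3 - <<'E'
from h import *
s=dict(np.load('pics/top0.npz')); im=s['image']
a=cv2.resize(im[135:220,380:470],None,fx=5,fy=5,interpolation=cv2.INTER_CUBIC); b=cv2.resize(im[205:305,280:345],None,fx=4.25,fy=4.25,interpolation=cv2.INTER_CUBIC)
save('crop0',np.hstack([a,b[:425]]))
P=cloud(s); hsv=cv2.cvtColor(im,cv2.COLOR_RGB2HSV)
v,u=np.mgrid[:480,:640]
bx=(u>380)&(u<470)&(v>135)&(v<220)
st=bx&(hsv[...,0]>23)&(hsv[...,0]<33)&(hsv[...,1]>190)
print('stripe',st.sum(), P[st].mean(0), rectdir(P[st]))
yy=np.argwhere(st)[:,::-1]; w=world(s,yy,0.06); print('stripe fit',rectdir(w))
top=bx&(abs(P[...,2]-.06)<.006); print('top',top.sum(),np.median(P[top],0),rectdir(P[top]))
lp=bx&(P[...,2]>.112); print('loop',lp.sum(),P[lp].mean(0),P[lp][:,2].max(),rectdir(P[lp]))
bb=(u>280)&(u<345)&(v>205)&(v<305)
h=bb&(P[...,2]>.02)&(v>255); print('handle',h.sum(),P[h].mean(0),rectdir(P[h]))
red=bb&((hsv[...,0]<6)|(hsv[...,0]>174))&(hsv[...,1]>150)&(hsv[...,2]>110)
ry=np.argwhere(red)[:,::-1]; print('red',red.sum(),ry.mean(0),world(s,ry,.018).mean(0))
E
```

```text
stripe 298 [ 0.596897   -0.19685796  0.06265757] (array([ 0.49971759, -0.12932103]), (67.57196044921875, 332.7967224121094), 57.38127136230469)
stripe fit (array([ 0.60223962, -0.19774306]), (100.6807861328125, 22.825721740722656), 0.8269321918487549)
top 1993 [ 0.59950503 -0.19167008  0.05962303] (array([ 0.6072688 , -0.19691281]), (91.67200469970703, 90.78445434570312), 6.8090949058532715)
loop 277 [ 0.58034572 -0.174654    0.21010974] 0.9424960622205616 (array([ 0.50399811, -0.10574515]), (24.437213897705078, 314.5001220703125), 48.71281814575195)
handle 535 [0.42140111 0.01187586 0.05833336] (array([0.41997034, 0.01265118]), (89.46478271484375, 37.23842239379883), 6.846105575561523)
red 22 [313.45454545 238.09090909] [0.49887881 0.00356761 0.018     ]
```

View pics/crop0.png

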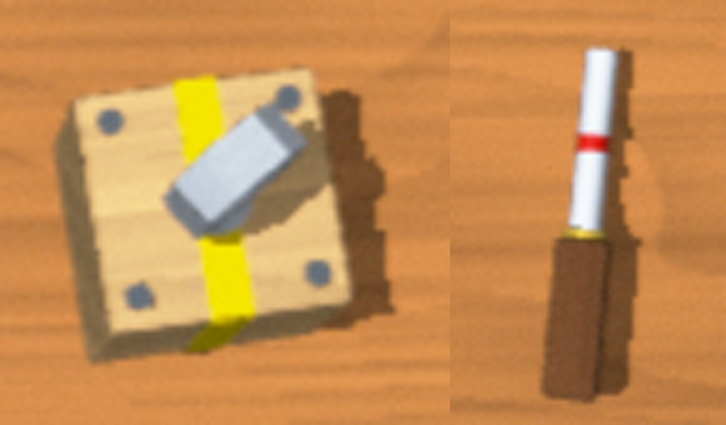

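The crop confirms it: brown wooden handle with an aluminium tube and a red band, and the yellow stripe with its loop looking about 40° to the left. The depth has outliers, so I'll refine using plane casts.

```bash
python3 - <<'E'
from h import *
s=dict(np.load('pics/top0.npz')); im=s['image']; P=cloud(s); hsv=cv2.cvtColor(im,cv2.COLOR_RGB2HSV); v,u=np.mgrid[:480,:640]
# stripe centreline: per-row mean on the top face
bx=(u>380)&(u<470)&(v>135)&(v<198)
st=bx&(hsv[...,0]>23)&(hsv[...,0]<33)&(hsv[...,1]>190)
m=[(u[r][st[r]].mean(),r) for r in list(range(151,160))+list(range(185,197)) if st[r].sum()>3]
w=world(s,m,.06); f=np.polyfit(w[:,0],w[:,1],1); print('stripe yaw',np.degrees(np.arctan(f[0])),'y at .607',np.polyval(f,.607))
c=world(s,[(380+x/5-.4,135+y/5-.4) for x,y in [(165,197),(265,105),(305,145),(203,237)]],.118)
print(c.round(4)); print('loop c',c.mean(0)); 
e=((c[1]-c[0])+(c[2]-c[3]))[:2]; print('look yaw',np.degrees(np.arctan2(e[1],e[0]))+90, np.linalg.norm(e)/2)
bl=world(s,[(380+x/5-.4,135+y/5-.4) for x,y in [(75,102),(312,68),(350,300),(112,332)]],.06); print(bl.round(4),bl.mean(0))
br=(u>295)&(u<325)&(v>255)&(v<303)&((hsv[...,0]<14)|(hsv[...,0]>170))&(hsv[...,2]<130)&(hsv[...,2]>60)
hh=br&(P[...,2]>.02)&(P[...,2]<.035); print('handle',hh.sum(),np.median(P[hh],0),rectdir(P[hh]))
E
```

```text
stripe yaw 6.5766012849907485 y at .607 -0.1975176370357829
[[ 0.5926 -0.1686  0.118 ]
 [ 0.6242 -0.2042  0.118 ]
 [ 0.6099 -0.2172  0.118 ]
 [ 0.5784 -0.1809  0.118 ]]
loop c [ 0.60129522 -0.19274401  0.118     ]
look yaw 41.288203690447105 0.04783922069120368
[[ 0.644  -0.1483  0.06  ]
 [ 0.6553 -0.2357  0.06  ]
 [ 0.5682 -0.2451  0.06  ]
 [ 0.558  -0.1584  0.06  ]] [ 0.60636058 -0.19686153  0.06      ]
handle 409 [0.42033585 0.01233766 0.02796811] (array([0.4207597 , 0.01220471]), (22.263681411743164, 66.8629379272461), 83.81425476074219)
```

View pics/wrist0.png

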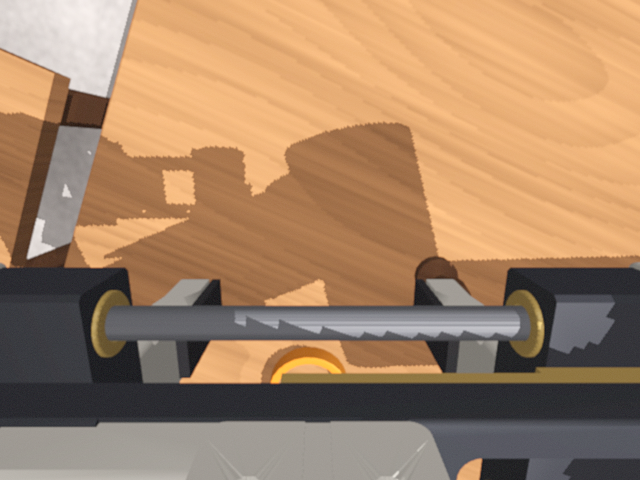

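```bash
cat >> h.py <<'E'
from scipy.spatial.transform import Rotation as Ro
def state():
    o=monitor.get_obs(); R=Ro.from_euler('xyz',o['orientation'],degrees=True).as_matrix(); return o,R
def rep(target=None,baryaw=None,o=None):
    """shift (60mm units) to TCP target; rot vec (5deg units) to tool-down with jaws across bar yaw"""
    o,R=state(); y=np.degrees(np.arctan2(R[1,1],R[0,1]))
    print('t',round(o['clock'],2),'tcp',o['tool_pos'].round(4),'toolx',R[:,0].round(3),'jaw yaw',y.round(2),'F',o['force'].round(1),'open',round(o['opening'],4),'j',o['joint_pos'].round(0))
    if target is not None: print('shift/60mm',((np.array(target)-o['tool_pos'])/.06).round(3))
    if baryaw is not None:
        for k in(90,-90):
            a=np.radians(baryaw+k); Y=np.array([np.cos(a),np.sin(a),0]);X=np.array([0,0,-1.]); T=np.c_[X,Y,np.cross(X,Y)]
            print('rot/5deg',k,(Ro.from_matrix(T@R.T).as_rotvec(degrees=True)/5).round(3))
E
python3 -c "
from h import *
rep([.421,.0122,.12],-6.2)"
```

```text
t 0.15 tcp [ 0.2675 -0.6193  0.2258] toolx [-0.001  0.001 -1.   ] jaw yaw 113.36 F [-0.4  0.3  0.7] open 0.0878 j [-50.  21.   1.  -0. -70. -17.]
shift/60mm [ 2.558 10.526 -1.764]
rot/5deg 90 [-1.400e-02 -3.000e-03 -5.912e+00]
rot/5deg -90 [ 5.0000e-03 -1.9000e-02  3.0088e+01]
```

```bash
python3 -m crank '[{"linear":[0.35,0.8,0],"rot":[0,0,-0.5],"hand":1},{"linear":[0.35,0.8,0],"rot":[0,0,-0.5],"hand":1},{"linear":[0.35,0.8,0],"rot":[0,0,-0.5],"hand":1},{"linear":[0.3,0.8,0],"rot":[0,0,-0.5],"hand":1},{"linear":[0.3,0.8,0],"rot":[0,0,-0.5],"hand":1},{"linear":[0.2,0.8,0],"rot":[0,0,-0.5],"hand":1},{"linear":[0.2,0.8,0],"rot":[0,0,-0.5],"hand":1},{"linear":[0.2,0.8,0],"rot":[0,0,-0.5],"hand":1},{"linear":[0.1,0.8,-0.2],"rot":[0,0,-0.5],"hand":1},{"linear":[0.1,0.8,-0.3],"rot":[0,0,-0.5],"hand":1},{"linear":[0,0.8,-0.3],"rot":[0,0,-0.5],"hand":1},{"linear":[0,0.8,-0.3],"rot":[0,0,-0.4],"hand":1},{"linear":[0,0.4,-0.2],"rot":[0,0,0],"hand":1},{"linear":[0,0,0],"rot":[0,0,0],"hand":1}]' | tail -5; python3 - <<'E'
from h import *
rep([.421,.0122,.005],-6.2)
s=eyes.snapshot('wrist'); save('w1',s['image'])
E
```

```text
clock: 1.9
tool_pos: [0.415, -0.0003, 0.1429]
orientation: [73.8, 89.7, 66.6]
force: [-0.8, 0.6, 0.6]
opening: 0.0879
t 1.9 tcp [ 4.150e-01 -3.000e-04  1.429e-01] toolx [ 0.002  0.005 -1.   ] jaw yaw 82.79 F [-0.8  0.6  0.6] open 0.0879 j [  27.   -0.  -37.   -0.  -53. -124.]
shift/60mm [ 0.1    0.208 -2.299]
rot/5deg 90 [-0.06   0.025  0.202]
rot/5deg -90 [  0.04    0.094 -35.798]
```

View pics/w1.png

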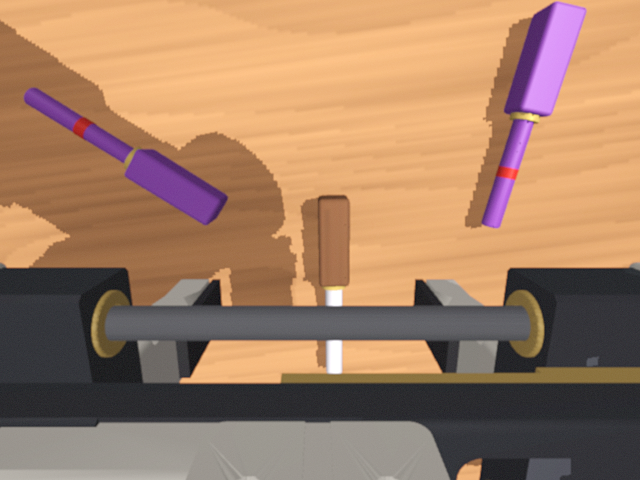

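Brown handle is at (334,240), in line with the jaws. A purple handle's end lies about 60 mm to the side, so I'll narrow the hand before going down.

```bash
python3 -m crank '[{"linear":[0.1,0.2,-0.2],"rot":[-0.06,0.02,0.2],"hand":0.55},{"linear":[0,0,-0.4],"rot":[0,0,0],"hand":0.55},{"linear":[0,0,-0.4],"rot":[0,0,0],"hand":0.55},{"linear":[0,0,0],"rot":[0,0,0],"hand":0.55}]' | tail -5; python3 - <<'E'
from h import *
rep([.421,.0122,.005],-6.2)
E
```

```text
clock: 2.45
tool_pos: [0.4232, 0.0108, 0.0819]
orientation: [13.5, 89.8, 7.2]
force: [-0.2, 1.2, -0.1]
opening: 0.0535
t 2.45 tcp [0.4232 0.0108 0.0819] toolx [ 0.003  0.    -1.   ] jaw yaw 83.71 F [-0.2  1.2 -0.1] open 0.0535 j [  28.    6.  -41.    0.  -43. -125.]
shift/60mm [-0.037  0.024 -1.281]
rot/5deg 90 [-0.005  0.038  0.018]
rot/5deg -90 [ 5.9000e-02  8.0000e-03 -3.5982e+01]
```

```bash
python3 -m crank '[{"linear":[-0.04,0.02,-0.5],"rot":[0,0,0],"hand":0.52},{"linear":[0,0,-0.45],"rot":[0,0,0],"hand":0.52},{"linear":[0,0,-0.2],"rot":[0,0,0],"hand":0.52},{"linear":[0,0,-0.1],"rot":[0,0,0],"hand":0.52},{"linear":[0,0,0],"rot":[0,0,0],"hand":0.52}]' | tail -5; python3 - <<'E'
from h import *
rep([.421,.0122,.005],-6.2)
E
```

```text
clock: 3.08
tool_pos: [0.4251, 0.0125, 0.0085]
orientation: [19.4, 89.5, 13.1]
force: [-0.0, 0.4, -0.1]
opening: 0.0453
t 3.08 tcp [0.4251 0.0125 0.0085] toolx [ 0.009  0.002 -1.   ] jaw yaw 83.68 F [-0.   0.4 -0.1] open 0.0453 j [  29.   13.  -46.    0.  -30. -125.]
shift/60mm [-0.069 -0.006 -0.058]
rot/5deg 90 [-0.025  0.106  0.024]
rot/5deg -90 [  0.166   0.039 -35.975]
```

```bash
python3 -m crank '[{"linear":[-0.07,0,-0.06],"rot":[0,0.1,0],"hand":0.5},{"linear":[0,0,0],"rot":[0,0,0],"hand":0},{"linear":[0,0,0],"rot":[0,0,0],"hand":0},{"linear":[0,0,0],"rot":[0,0,0],"hand":0},{"linear":[0,0,0],"rot":[0,0,0],"hand":0}]' | tail -5; python3 - <<'E'
from h import *
rep()
E
```

```text
clock: 3.7
tool_pos: [0.4218, 0.0132, 0.0064]
orientation: [57.3, 89.7, 51.0]
force: [0.2, 0.4, -0.7]
opening: 0.0235
t 3.7 tcp [0.4218 0.0132 0.0064] toolx [ 0.003  0.004 -1.   ] jaw yaw 83.7 F [ 0.2  0.4 -0.7] open 0.0235 j [  29.   13.  -46.   -0.  -30. -125.]
```

```bash
python3 -m crank '[{"linear":[0,0,0.6],"rot":[0,0,0],"hand":0},{"linear":[0,0,0.8],"rot":[0,0,0],"hand":0},{"linear":[0,-0.2,0.8],"rot":[0,0,0.6],"hand":0},{"linear":[0,-0.5,0.4],"rot":[0,0,0.9],"hand":0},{"linear":[0.1,-0.6,0],"rot":[0,0,0.9],"hand":0},{"linear":[0.1,-0.6,0],"rot":[0,0,0.9],"hand":0},{"linear":[0.1,-0.6,0],"rot":[0,0,0.9],"hand":0},{"linear":[0.1,-0.6,0],"rot":[0,0,0.9],"hand":0},{"linear":[0.1,-0.6,0],"rot":[0,0,0.9],"hand":0},{"linear":[0.1,-0.6,0],"rot":[0,0,0.9],"hand":0},{"linear":[0.1,-0.6,0],"rot":[0,0,0.9],"hand":0},{"linear":[0,0,0],"rot":[0,0,0.9],"hand":0},{"linear":[0,0,0],"rot":[0,0,0],"hand":0}]' | tail -5; python3 - <<'E'
from h import *
rep([.493,-.295,.087],41.3)
s=eyes.snapshot('top'); save('t1',s['image']); np.savez('pics/t1.npz',**s)
s=eyes.snapshot('scene'); save('s1',s['image']); np.savez('pics/s1.npz',**s)
E
```

```text
clock: 5.32
tool_pos: [0.4611, -0.2912, 0.1664]
orientation: [54.1, 89.7, 92.8]
force: [-0.4, -0.6, -0.5]
opening: 0.0238
t 5.33 tcp [ 0.4611 -0.2912  0.1664] toolx [-0.     0.005 -1.   ] jaw yaw 128.64 F [-0.4 -0.6 -0.5] open 0.0238 j [-12.  11. -20.  -0. -58. -39.]
shift/60mm [ 0.531 -0.064 -1.323]
rot/5deg 90 [-0.056 -0.004  0.533]
rot/5deg -90 [-6.0000e-03  8.6000e-02 -3.5467e+01]
```

View pics/t1.png

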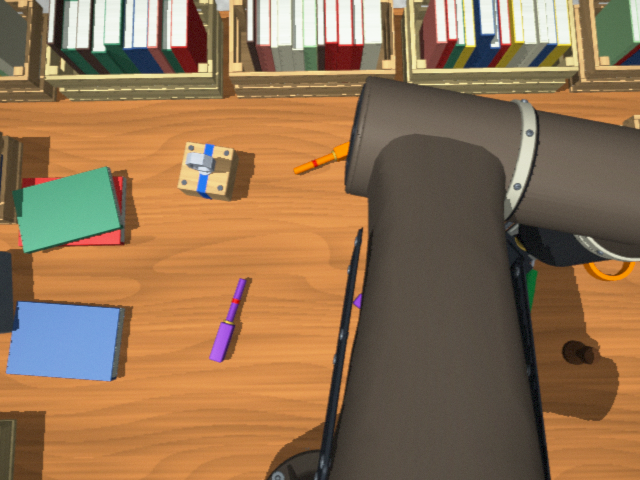

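View pics/s1.png

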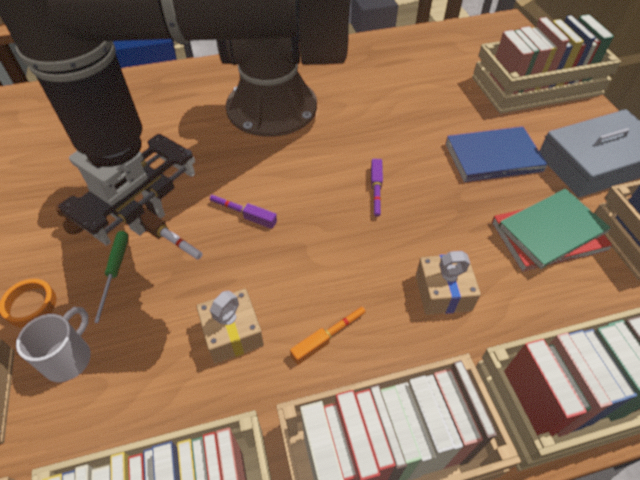

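The top view is blocked by the arm. The scene view shows the bar level at (172,235) and the loop at (225,306). I'll refine the loop centre there.

```bash
python3 - <<'E'
from h import *
s=dict(np.load('pics/s1.npz')); im=s['image']
save('c1',cv2.resize(im[285:360,190:270],None,fx=8,fy=8,interpolation=cv2.INTER_CUBIC))
def proj(p):
    q=s['camera_from_world'][:3,:3]@p+s['camera_from_world'][:3,3]; return s['K'][0,2]+s['K'][0,0]*q[0]/-q[2], s['K'][1,2]-s['K'][1,1]*q[1]/-q[2]
for p in ([.606,-.196,.095],[.606,-.196,.12],[.606,-.196,.06]): 
    u,v=proj(np.array(p)); print(p,(u,v),'crop',((u-190+.5)*8,(v-285+.5)*8))
E
```

```text
[0.606, -0.196, 0.095] (np.float64(224.27630620998585), np.float64(305.53293236547216)) crop (np.float64(278.2104496798868), np.float64(168.2634589237773))
[0.606, -0.196, 0.12] (np.float64(221.85241592992597), np.float64(297.76053910923827)) crop (np.float64(258.81932743940774), np.float64(106.08431287390613))
[0.606, -0.196, 0.06] (np.float64(227.47244062440703), np.float64(315.781586676694)) crop (np.float64(303.7795249952562), np.float64(250.25269341355215))
```

View pics/c1.png

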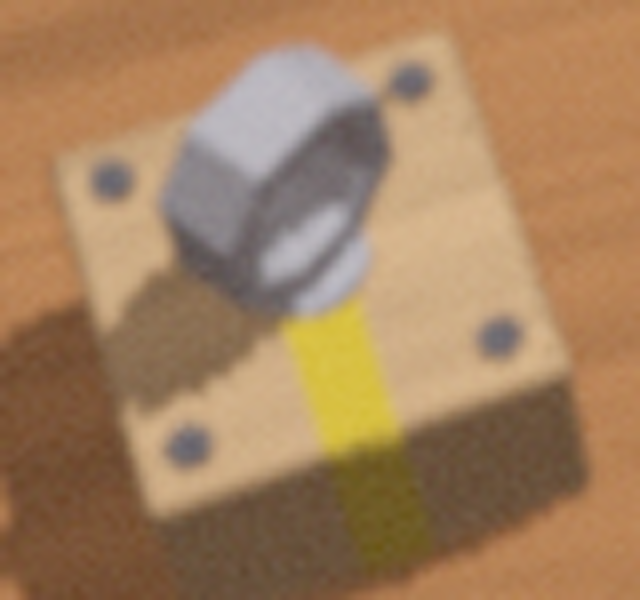

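```bash
python3 -m crank '[{"linear":[0.25,-0.03,-0.3],"rot":[0,0,0.3],"hand":0},{"linear":[0.2,-0.03,-0.5],"rot":[0,0,0.23],"hand":0},{"linear":[0.05,0,-0.4],"rot":[0,0,0],"hand":0},{"linear":[0,0,-0.1],"rot":[0,0,0],"hand":0},{"linear":[0,0,0],"rot":[0,0,0],"hand":0}]' | tail -5; python3 - <<'E'
from h import *
rep([.4933,-.295,.0874],41.3)
s=eyes.snapshot('scene'); im=s['image'];np.savez('pics/s2.npz',**s)
save('c2',cv2.resize(im[210:360,120:280],None,fx=4,fy=4,interpolation=cv2.INTER_CUBIC))
E
```

```text
clock: 6.05
tool_pos: [0.4931, -0.2921, 0.0888]
orientation: [7.7, 89.7, 48.9]
force: [0.2, -0.1, -0.7]
opening: 0.024
t 6.05 tcp [ 0.4931 -0.2921  0.0888] toolx [ 0.003  0.004 -1.   ] jaw yaw 131.21 F [ 0.2 -0.1 -0.7] open 0.024 j [-11.  18. -22.  -0. -49. -37.]
shift/60mm [ 0.003 -0.048 -0.023]
rot/5deg 90 [-0.044  0.038  0.017]
rot/5deg -90 [  0.06    0.068 -35.983]
```

View pics/c2.png

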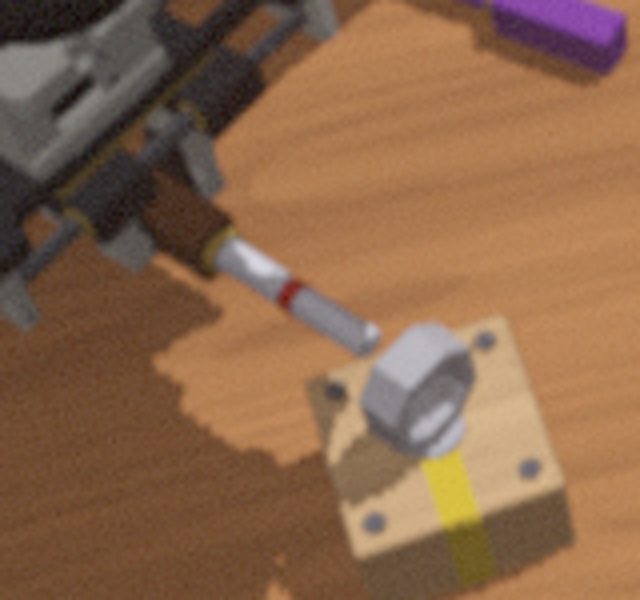

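```bash
python3 - <<'E'
from h import *
s=dict(np.load('pics/s2.npz')); M=s['camera_from_world'];K=s['K']
def proj(p):
    q=M[:3,:3]@p+M[:3,3]; return np.array([K[0,2]-K[0,0]*q[0]/q[2],K[1,2]+K[1,1]*q[1]/q[2]])
a=np.radians(41.2); d=np.array([np.cos(a),np.sin(a),0]); g=np.array([.4931,-.2921,.0964])
for n,k in(('collar',.035),('band',.0775),('tip',.12),('loop',.15)): print(n,((proj(g+k*d)-[120,210]+.5)*4).round(0))
print('loop',(proj(np.array([.606,-.196,.095]))-[120,210]+.5)*4)
im=s['image'];hsv=cv2.cvtColor(im,cv2.COLOR_RGB2HSV)[265:300,170:215]; r=np.argwhere(((hsv[...,0]<8)|(hsv[...,0]>172))&(hsv[...,1]>150))
b=r.mean(0)[::-1]+[170,265]; print('red',len(r),(b-[120,210]+.5)*4)
P=cloud(s); print([P[int(b[1])+j,int(b[0])+i].round(4) for i,j in((0,0),(0,1),(3,2),(6,4),(9,5),(12,7))])
save('c3',cv2.resize(im[265:325,180:250],None,fx=9,fy=9,interpolation=cv2.INTER_CUBIC))
E
```

```text
collar [218. 249.]
band [292. 296.]
tip [369. 345.]
loop [425. 381.]
loop [419.10522484 384.13172946]
red 13 [288.46153846 294.        ]
[array([ 0.5544, -0.2425,  0.1035]), array([ 0.5541, -0.2431,  0.1002]), array([ 0.5583, -0.2383,  0.1016]), array([ 0.5632, -0.234 ,  0.1011]), array([ 0.5658, -0.2296,  0.1001]), array([ 0.573 , -0.2249,  0.1033])]
```

View pics/c3.png

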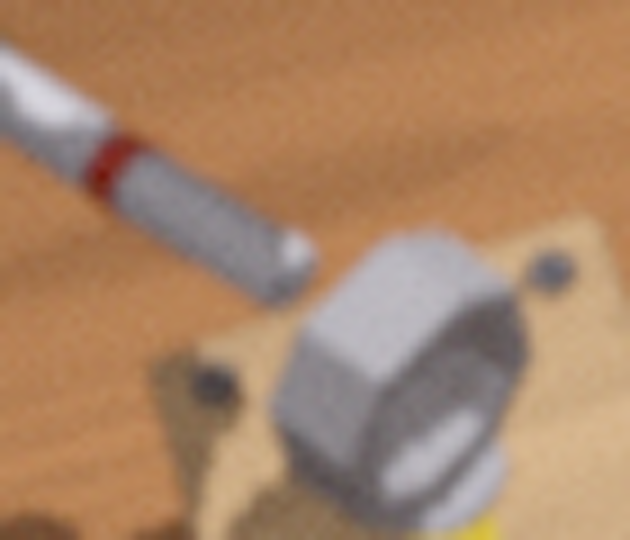

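Prediction and image agree for the band to about 1 px; the line runs a few mm high and left of the loop centre. I'll correct that and ease the tip up to the opening.

```bash
python3 -m crank '[{"linear":[0.02,-0.065,-0.05],"rot":[-0.04,0.04,-0.14],"hand":0},{"linear":[0,0,0],"rot":[0,0,0],"hand":0},{"linear":[0.15,0.13,0],"rot":[0,0,0],"hand":0},{"linear":[0,0,0],"rot":[0,0,0],"hand":0}]' | tail -5; python3 - <<'E'
from h import *
rep([.494+.012,-.296+.0105,.0865],40.5)
s=eyes.snapshot('scene'); im=s['image'];np.savez('pics/s3.npz',**s)
save('c4',cv2.resize(im[265:325,180:250],None,fx=9,fy=9,interpolation=cv2.INTER_CUBIC))
E
```

```text
clock: 6.6
tool_pos: [0.5055, -0.2885, 0.0887]
orientation: [-56.5, 89.7, -16.0]
force: [0.3, 0.7, -1.0]
opening: 0.024
t 6.6 tcp [ 0.5055 -0.2885  0.0887] toolx [ 0.005 -0.001 -1.   ] jaw yaw 130.43 F [ 0.3  0.7 -1. ] open 0.024 j [-10.  19. -22.   0. -49. -39.]
shift/60mm [ 0.009  0.05  -0.037]
rot/5deg 90 [0.015 0.053 0.014]
rot/5deg -90 [ 8.3000e-02 -2.4000e-02 -3.5986e+01]
```

View pics/c4.png

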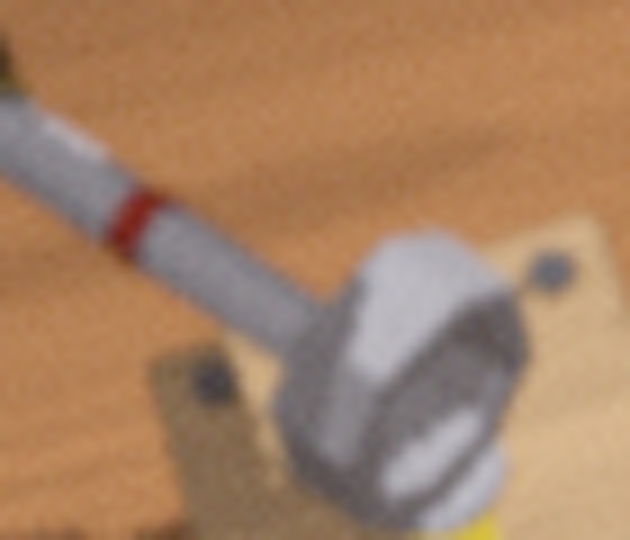

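```bash
python3 -m crank '[{"linear":[0,0.05,-0.02],"rot":[0,0.05,0],"hand":0},{"linear":[0.15,0.14,0],"rot":[0,0,0],"hand":0},{"linear":[0.15,0.14,0],"rot":[0,0,0],"hand":0},{"linear":[0,0,0],"rot":[0,0,0],"hand":0}]' | tail -5; python3 - <<'E'
from h import *
rep([.547,-.246,.0865],40.5)
s=eyes.snapshot('scene'); im=s['image'];np.savez('pics/s4.npz',**s)
save('c5',cv2.resize(im[265:325,180:250],None,fx=9,fy=9,interpolation=cv2.INTER_CUBIC))
E
```

```text
clock: 7.15
tool_pos: [0.5245, -0.2672, 0.0873]
orientation: [-148.3, 89.9, -107.9]
force: [0.1, -0.3, -1.3]
opening: 0.0237
t 7.15 tcp [ 0.5245 -0.2672  0.0873] toolx [-0.    -0.001 -1.   ] jaw yaw 130.45 F [ 0.1 -0.3 -1.3] open 0.0237 j [ -8.  20. -21.   0. -50. -42.]
shift/60mm [ 0.375  0.353 -0.014]
rot/5deg 90 [ 0.014 -0.005  0.011]
rot/5deg -90 [-7.0000e-03 -2.2000e-02 -3.5989e+01]
```

View pics/c5.png

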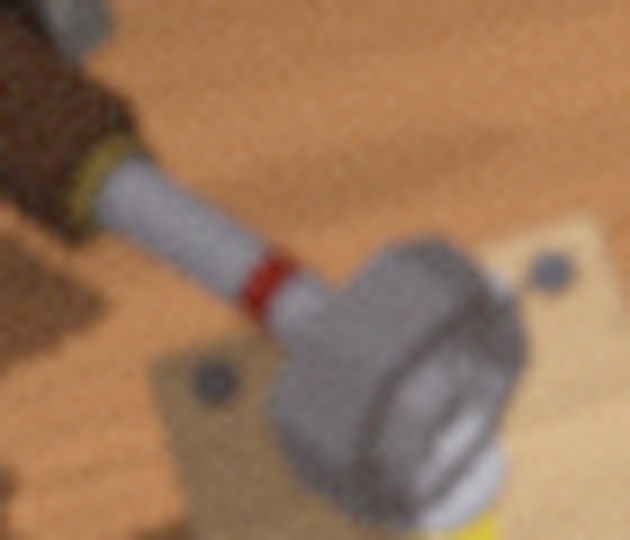

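No contact force, and the tube is entering with the band at (268,283) in the crop. Pushing on.

```bash
python3 -m crank '[{"linear":[0.18,0.17,0],"rot":[0,0,0],"hand":0},{"linear":[0.2,0.18,0],"rot":[0,0,0],"hand":0},{"linear":[0,0,0],"rot":[0,0,0],"hand":0},{"linear":[0,0,0],"rot":[0,0,0],"hand":0},{"linear":[0,0,0],"rot":[0,0,0],"hand":0}]' | tail -5; python3 - <<'E'
from h import *
rep([.547,-.246,.0865],40.5)
s=eyes.snapshot('scene'); im=s['image'];np.savez('pics/s5.npz',**s)
save('c6',cv2.resize(im[265:325,180:250],None,fx=9,fy=9,interpolation=cv2.INTER_CUBIC))
E
```

```text
clock: 7.82
tool_pos: [0.5484, -0.2447, 0.0871]
orientation: [-176.7, 89.9, -136.2]
force: [-0.2, 0.2, -1.4]
opening: 0.0237
t 7.83 tcp [ 0.5484 -0.2447  0.0871] toolx [-0.001 -0.001 -1.   ] jaw yaw 130.45 F [-0.2  0.2 -1.4] open 0.0237 j [ -5.  21. -19.   0. -50. -44.]
shift/60mm [-0.023 -0.022 -0.01 ]
rot/5deg 90 [ 0.012 -0.013  0.011]
rot/5deg -90 [-2.0000e-02 -1.9000e-02 -3.5989e+01]
```

View pics/c6.png

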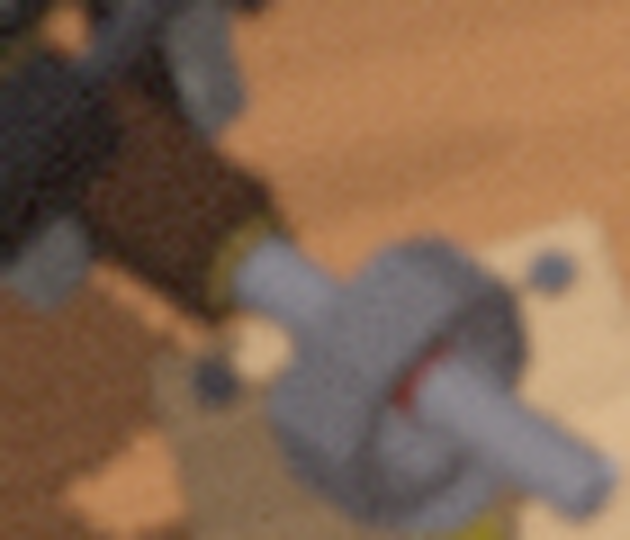

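```bash
cat >> h.py <<'E'
def arc(psi):
    o,R=state(); y=np.degrees(np.arctan2(R[1,1],R[0,1]))-90; p=o['tool_pos']; a=np.radians(y);b=np.radians(psi)
    c=p[:2]+.0775*np.array([np.cos(a),np.sin(a)]); L=np.array([.607,-.195]); t=L-.0775*np.array([np.cos(b),np.sin(b)])
    print('bar yaw',y.round(2),'band at',c.round(4),'band rel loop mm',((c-L)*1000).round(1),'F',o['force'].round(1),'M',o['moment'].round(2),'shift',((t-p[:2])/.06).round(3),'z',p[2].round(4),'t',o['clock'])
E
python3 -m crank '[{"linear":[-0.069,0.089,0],"rot":[0,0,-1],"hand":0},{"linear":[-0.061,0.095,0],"rot":[0,0,-1],"hand":0},{"linear":[-0.053,0.1,0],"rot":[0,0,-1],"hand":0},{"linear":[-0.044,0.104,0],"rot":[0,0,-1],"hand":0},{"linear":[-0.035,0.107,0],"rot":[0,0,-1],"hand":0},{"linear":[0,0,0],"rot":[0,0,0],"hand":0}]' | tail -5; python3 -c "
from h import *
rep();arc(0)"
```

```text
clock: 8.62
tool_pos: [0.5307, -0.2158, 0.0874]
orientation: [-178.1, 89.9, -163.6]
force: [-1.0, -0.9, -0.9]
opening: 0.0235
t 8.62 tcp [ 0.5307 -0.2158  0.0874] toolx [-0.001 -0.    -1.   ] jaw yaw 104.54 F [-1.  -0.9 -0.9] open 0.0235 j [ -3.  18. -23.   0. -49. -73.]
bar yaw 14.54 band at [ 0.6058 -0.1963] band rel loop mm [-1.2 -1.3] F [-1.  -0.9 -0.9] M [-0.02 -0.05 -0.02] shift [-0.021  0.347] z 0.0874 t 8.625
```

```bash
python3 -m crank '[{"linear":[-0.02,0.112,0],"rot":[0,0,-1],"hand":0},{"linear":[-0.01,0.112,0],"rot":[0,0,-1],"hand":0},{"linear":[0,0.112,0],"rot":[0,0,-1],"hand":0},{"linear":[0.01,0.112,0],"rot":[0,0,-1],"hand":0},{"linear":[0.018,0.11,0],"rot":[0,0,-1],"hand":0},{"linear":[0.026,0.11,0],"rot":[0,0,-1],"hand":0},{"linear":[0,0,0],"rot":[0,0,0],"hand":0}]' | tail -5; python3 - <<'E'
from h import *
rep();arc(-28)
s=eyes.snapshot('scene'); im=s['image'];np.savez('pics/s6.npz',**s)
save('c7',cv2.resize(im[275:360,180:270],None,fx=7,fy=7,interpolation=cv2.INTER_CUBIC))
E
```

```text
clock: 9.5
tool_pos: [0.5316, -0.1766, 0.0875]
orientation: [-178.0, 89.9, 166.5]
force: [-0.5, -0.1, -1.0]
opening: 0.0235
t 9.5 tcp [ 0.5316 -0.1766  0.0875] toolx [-0.002  0.001 -1.   ] jaw yaw 74.54 F [-0.5 -0.1 -1. ] open 0.0235 j [   2.   17.  -24.   -0.  -49. -107.]
bar yaw -15.46 band at [ 0.6063 -0.1973] band rel loop mm [-0.7 -2.3] F [-0.5 -0.1 -1. ] M [0.23 0.13 0.19] shift [0.116 0.3  ] z 0.0875 t 9.5
```

View pics/c7.png

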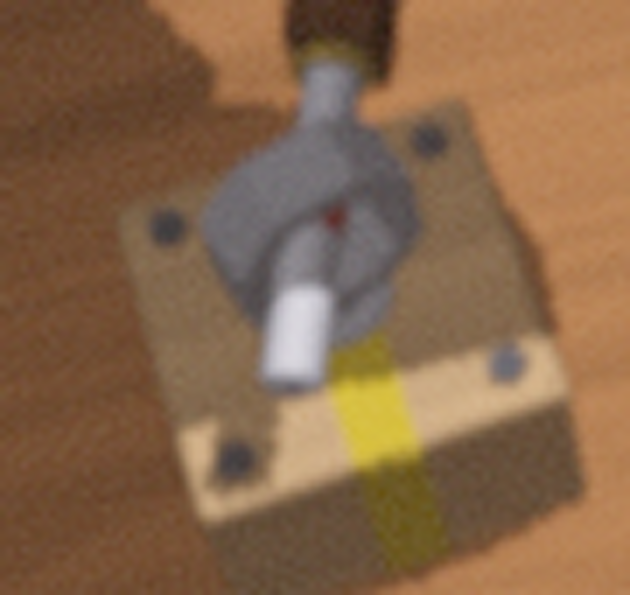

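Moment about z is 0.19 N m, so the bar has jammed and is carrying the eye; about 12° more.

```bash
python3 -m crank '[{"linear":[0.035,0.11,0],"rot":[0,0,-1],"hand":0},{"linear":[0.044,0.11,0],"rot":[0,0,-1],"hand":0},{"linear":[0.02,0.05,0],"rot":[0,0,-0.4],"hand":0},{"linear":[0,0,0],"rot":[0,0,0],"hand":0},{"linear":[0,0,0],"rot":[0,0,0],"hand":0}]' | tail -5; python3 - <<'E'
from h import *
rep();arc(-28)
s=eyes.snapshot('scene'); im=s['image'];np.savez('pics/s7.npz',**s)
save('c8',cv2.resize(im[275:360,180:270],None,fx=7,fy=7,interpolation=cv2.INTER_CUBIC))
E
```

```text
clock: 10.18
tool_pos: [0.5373, -0.1618, 0.0875]
orientation: [-178.0, 89.9, 155.0]
force: [-0.2, 1.2, -0.5]
opening: 0.0237
t 10.18 tcp [ 0.5373 -0.1618  0.0875] toolx [-0.002  0.001 -1.   ] jaw yaw 63.0 F [-0.2  1.2 -0.5] open 0.0237 j [   3.   18.  -24.   -0.  -49. -120.]
bar yaw -27.0 band at [ 0.6064 -0.197 ] band rel loop mm [-0.6 -2. ] F [-0.2  1.2 -0.5] M [0.6  0.14 0.19] shift [0.02  0.054] z 0.0875 t 10.175
```

View pics/c8.png

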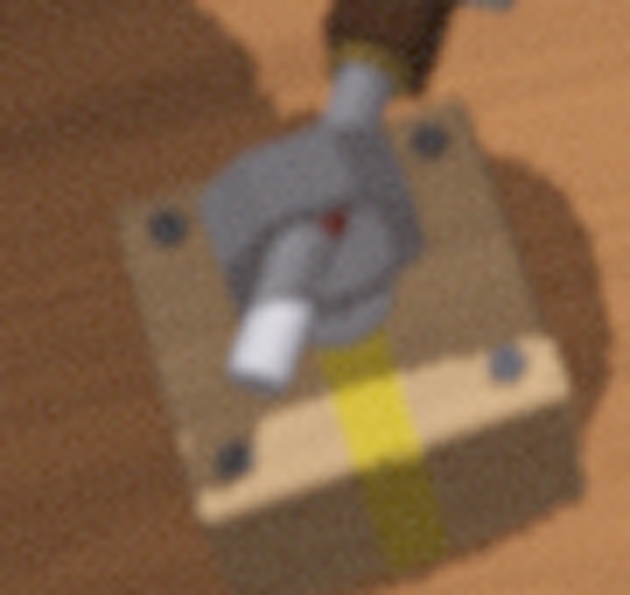

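```bash
python3 - <<'E'
from h import *
s=dict(np.load('pics/s7.npz')); im=s['image']
c=cv2.resize(im[288:330,200:248],None,fx=13,fy=13,interpolation=cv2.INTER_LANCZOS4).astype(float)
save('c9',np.clip(c*2-60,0,255).astype(np.uint8))
M=s['camera_from_world'];K=s['K']
def proj(p):
    q=M[:3,:3]@p+M[:3,3]; return np.array([K[0,2]-K[0,0]*q[0]/q[2],K[1,2]+K[1,1]*q[1]/q[2]])
# predicted image slope of the loop's transverse lines, front face top edge, vs look yaw
for yaw in (0,6.6,12,18,24):
    a=np.radians(yaw);d=np.array([np.cos(a),np.sin(a),0]);e=np.array([-np.sin(a),np.cos(a),0]);L=np.array([.607,-.195,.095])
    q=[((proj(L+.01*sg*d+e*y+[0,0,z])-[200,288]+.5)*13).round(0) for sg in(1,-1) for y,z in((-.023,-.01),(.023,-.01),(-.023,.01),(.023,.01),(-.0095,.025),(.0095,.025))]
    print(yaw,*[x.tolist() for x in q])
E
```

```text
0 [172.0, 389.0] [537.0, 304.0] [144.0, 312.0] [516.0, 226.0] [234.0, 226.0] [390.0, 190.0] [151.0, 253.0] [511.0, 170.0] [123.0, 174.0] [490.0, 90.0] [211.0, 87.0] [365.0, 53.0]
6.6 [185.0, 405.0] [541.0, 284.0] [157.0, 327.0] [521.0, 205.0] [245.0, 231.0] [397.0, 180.0] [146.0, 273.0] [497.0, 155.0] [117.0, 194.0] [476.0, 75.0] [203.0, 97.0] [354.0, 48.0]
12 [198.0, 416.0] [543.0, 267.0] [170.0, 339.0] [522.0, 188.0] [255.0, 234.0] [403.0, 171.0] [144.0, 289.0] [485.0, 145.0] [115.0, 211.0] [463.0, 64.0] [198.0, 106.0] [344.0, 45.0]
18 [213.0, 427.0] [542.0, 249.0] [186.0, 350.0] [522.0, 170.0] [266.0, 236.0] [407.0, 161.0] [143.0, 308.0] [469.0, 134.0] [115.0, 229.0] [448.0, 54.0] [193.0, 116.0] [333.0, 43.0]
24 [230.0, 437.0] [540.0, 231.0] [203.0, 360.0] [519.0, 152.0] [278.0, 238.0] [411.0, 151.0] [145.0, 326.0] [453.0, 125.0] [117.0, 248.0] [431.0, 45.0] [190.0, 126.0] [322.0, 41.0]
```

View pics/c9.png

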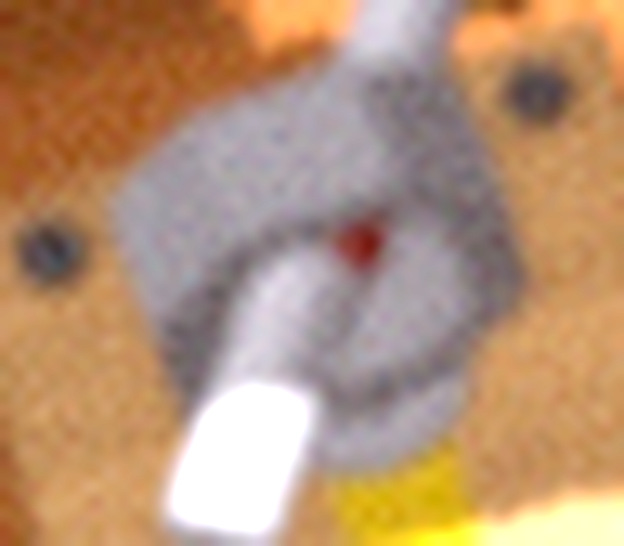

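The loop's corners at about (158,330), (497,190) and (525,285) match the prediction for a look yaw of 6.6°, so the eye lies along the stripe. Next I turn the bar back through its play so it lies straight in the loop.

```bash
python3 -m crank '[{"linear":[-0.047,-0.103,0],"rot":[0,0,1],"hand":0},{"linear":[-0.038,-0.106,0],"rot":[0,0,1],"hand":0},{"linear":[-0.028,-0.109,0],"rot":[0,0,1],"hand":0},{"linear":[-0.019,-0.111,0],"rot":[0,0,1],"hand":0},{"linear":[-0.009,-0.112,0],"rot":[0,0,1],"hand":0},{"linear":[0.001,-0.113,0],"rot":[0,0,1],"hand":0},{"linear":[0.004,-0.045,0],"rot":[0,0,0.4],"hand":0},{"linear":[0,0,0],"rot":[0,0,0],"hand":0}]' | tail -5; python3 - <<'E'
from h import *
rep();arc(5)
s=eyes.snapshot('scene'); im=s['image'];np.savez('pics/s8.npz',**s)
save('c10',cv2.resize(im[275:360,180:270],None,fx=7,fy=7,interpolation=cv2.INTER_CUBIC))
E
```

```text
clock: 11.22
tool_pos: [0.5292, -0.2079, 0.088]
orientation: [-115.7, 89.9, -109.3]
force: [-0.4, -0.5, -0.3]
opening: 0.0235
t 11.22 tcp [ 0.5292 -0.2079  0.088 ] toolx [-0.    -0.001 -1.   ] jaw yaw 96.36 F [-0.4 -0.5 -0.3] open 0.0235 j [ -2.  18. -23.   0. -49. -82.]
bar yaw 6.36 band at [ 0.6062 -0.1993] band rel loop mm [-0.8 -4.3] F [-0.4 -0.5 -0.3] M [-0.01 -0.04  0.02] shift [0.01  0.103] z 0.088 t 11.225
```

View pics/c10.png

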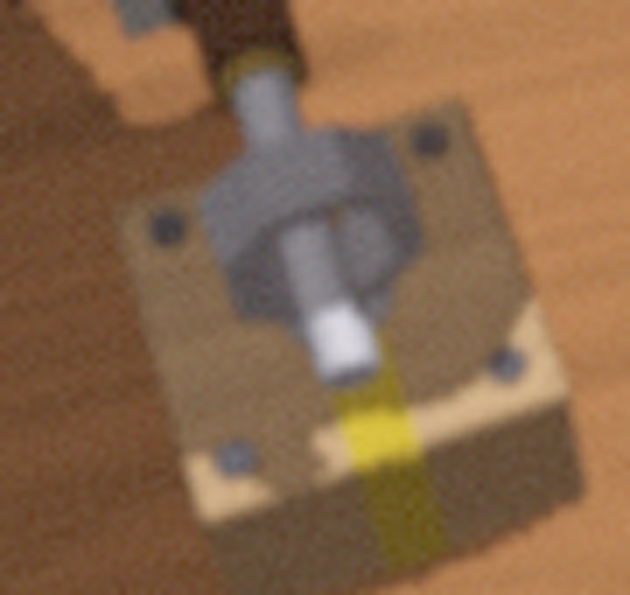

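The bar lies straight in the loop, parallel to the stripe, and the loop has stayed put. Drawing it out.

```bash
python3 -m crank '[{"linear":[-0.02,0.05,0],"rot":[0,0,0],"hand":0},{"linear":[-0.3,-0.034,0],"rot":[0,0,0],"hand":0},{"linear":[-0.3,-0.034,0],"rot":[0,0,0],"hand":0},{"linear":[-0.35,-0.039,0],"rot":[0,0,0],"hand":0},{"linear":[-0.35,-0.039,0],"rot":[0,0,0],"hand":0},{"linear":[-0.3,-0.034,0],"rot":[0,0,0],"hand":0},{"linear":[0,0,0],"rot":[0,0,0],"hand":0}]' | tail -5; python3 - <<'E'
from h import *
rep([.4214,.0132,.087],-6.2);arc(5)
s=eyes.snapshot('scene'); im=s['image'];np.savez('pics/s9.npz',**s)
save('c11',cv2.resize(im[150:360,80:350],None,fx=2.9,fy=2.8,interpolation=cv2.INTER_CUBIC))
E
```

```text
clock: 12.15
tool_pos: [0.4235, -0.2154, 0.088]
orientation: [-145.3, 90.0, -139.0]
force: [0.2, -0.6, -0.0]
opening: 0.0235
t 12.15 tcp [ 0.4235 -0.2154  0.088 ] toolx [-0.001 -0.001 -1.   ] jaw yaw 96.26 F [ 0.2 -0.6 -0. ] open 0.0235 j [ -3.  10. -35.   0. -45. -81.]
shift/60mm [-0.035  3.81  -0.017]
rot/5deg 90 [ 0.006 -0.008 -2.491]
rot/5deg -90 [1.2000e-02 8.0000e-03 3.3509e+01]
bar yaw 6.26 band at [ 0.5006 -0.2069] band rel loop mm [-106.4  -11.9] F [ 0.2 -0.6 -0. ] M [-0.   -0.07 -0.02] shift [1.771 0.227] z 0.088 t 12.15
```

View pics/c11.png

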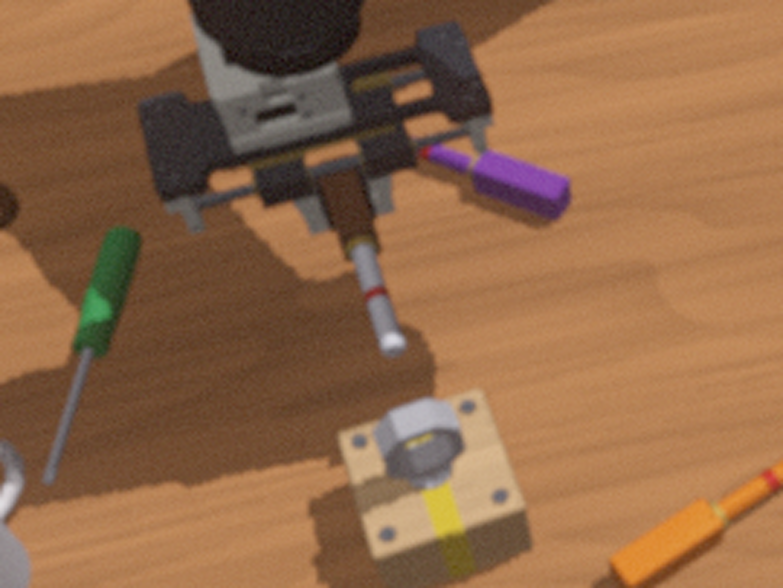

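The bar is out and the loop at (420,440) looks along the stripe. Now back to the bar's original free spot.

```bash
python3 -m crank '[{"linear":[0,0.3,0.3],"rot":[0,0,0],"hand":0},{"linear":[0,0.55,0],"rot":[0,0,-0.4],"hand":0},{"linear":[0,0.55,0],"rot":[0,0,-0.5],"hand":0},{"linear":[0,0.55,0],"rot":[0,0,-0.5],"hand":0},{"linear":[0,0.55,0],"rot":[0,0,-0.5],"hand":0},{"linear":[0,0.55,0],"rot":[0,0,-0.5],"hand":0},{"linear":[0,0.5,0],"rot":[0,0,-0.1],"hand":0},{"linear":[0,0.3,0],"rot":[0,0,0],"hand":0},{"linear":[0,0,0],"rot":[0,0,0],"hand":0}]' | tail -5; python3 - <<'E'
from h import *
rep([.4214,.0132,.0075],-6.2)
E
```

```text
clock: 13.32
tool_pos: [0.4303, 0.0245, 0.1086]
orientation: [2.5, 89.6, -4.1]
force: [-0.3, -0.4, -1.8]
opening: 0.0235
t 13.32 tcp [0.4303 0.0245 0.1086] toolx [ 0.007 -0.001 -1.   ] jaw yaw 83.44 F [-0.3 -0.4 -1.8] open 0.0235 j [  30.    4.  -39.    0.  -47. -127.]
shift/60mm [-0.148 -0.188 -1.685]
rot/5deg 90 [0.006 0.083 0.073]
rot/5deg -90 [ 1.2900e-01 -9.0000e-03 -3.5927e+01]
```

```bash
python3 -m crank '[{"linear":[-0.05,-0.1,-0.45],"rot":[0,0.08,0],"hand":0},{"linear":[-0.05,0,-0.45],"rot":[0,0,0],"hand":0},{"linear":[-0.05,0,-0.4],"rot":[0,0,0],"hand":0},{"linear":[0,0,-0.2],"rot":[0,0,0],"hand":0},{"linear":[0,0,0],"rot":[0,0,0],"hand":0}]' | tail -5; python3 - <<'E'
from h import *
rep([.4214,.0132,.0067],-6.2)
E
```

```text
clock: 13.95
tool_pos: [0.4232, 0.0172, 0.0169]
orientation: [8.8, 89.8, 2.3]
force: [0.3, -0.5, -1.1]
opening: 0.0239
t 13.95 tcp [0.4232 0.0172 0.0169] toolx [ 0.003  0.    -1.   ] jaw yaw 83.48 F [ 0.3 -0.5 -1.1] open 0.0239 j [  29.   12.  -45.    0.  -32. -126.]
shift/60mm [-0.03  -0.066 -0.169]
rot/5deg 90 [-0.001  0.032  0.064]
rot/5deg -90 [ 5.1000e-02  2.0000e-03 -3.5936e+01]
```

```bash
python3 -m crank '[{"linear":[0,0,-0.1],"rot":[0,0.03,0],"hand":0},{"linear":[0,0,-0.06],"rot":[0,0,0],"hand":0},{"linear":[0,0,0],"rot":[0,0,0],"hand":0}]' | tail -5; python3 - <<'E'
from h import *
rep([.4214,.0132,.0067],-6.2)
E
```

```text
clock: 14.32
tool_pos: [0.4245, 0.0172, 0.0078]
orientation: [33.0, 89.9, 26.5]
force: [-0.5, 0.1, -1.1]
opening: 0.0239
t 14.32 tcp [0.4245 0.0172 0.0078] toolx [ 0.002  0.001 -1.   ] jaw yaw 83.46 F [-0.5  0.1 -1.1] open 0.0239 j [  29.   13.  -46.    0.  -31. -126.]
shift/60mm [-0.051 -0.066 -0.018]
rot/5deg 90 [-0.012  0.025  0.069]
rot/5deg -90 [ 3.9000e-02  2.0000e-02 -3.5931e+01]
```

About 1 mm above the table, so I'll set it down, open to a partial width and rise, then move aside for a clear top view.

```bash
python3 -m crank '[{"linear":[0,0,-0.02],"rot":[0,0,0],"hand":0},{"linear":[0,0,0],"rot":[0,0,0],"hand":0.5},{"linear":[0,0,0],"rot":[0,0,0],"hand":0.5},{"linear":[0,0,0],"rot":[0,0,0],"hand":0.5},{"linear":[0,0,0.1],"rot":[0,0,0],"hand":0.5},{"linear":[0,0,0.4],"rot":[0,0,0],"hand":0.5},{"linear":[0,0,0.7],"rot":[0,0,0],"hand":0.5},{"linear":[0,0,0.8],"rot":[0,0,0],"hand":0.5},{"linear":[0,0,0.8],"rot":[0,0,0],"hand":0.5},{"linear":[0,0.8,0],"rot":[0,0,0],"hand":0.5},{"linear":[0,0.8,0],"rot":[0,0,0],"hand":0.5},{"linear":[0,0.8,0],"rot":[0,0,0],"hand":0.5},{"linear":[0,0.8,0],"rot":[0,0,0],"hand":0.5},{"linear":[0,0.8,0],"rot":[0,0,0],"hand":0.5},{"linear":[0,0,0],"rot":[0,0,0],"hand":0.5},{"linear":[0,0,0],"rot":[0,0,0],"hand":0.5}]' | tail -5; python3 - <<'E'
from h import *
rep()
s=eyes.snapshot('top'); save('t2',s['image']); np.savez('pics/t2.npz',**s)
im=s['image']; a=cv2.resize(im[135:220,380:470],None,fx=5,fy=5,interpolation=cv2.INTER_CUBIC); save('c12',a)
P=cloud(s); hsv=cv2.cvtColor(im,cv2.COLOR_RGB2HSV); v,u=np.mgrid[:480,:640]
hh=(u>285)&(u<330)&(v>250)&(v<305)&((hsv[...,0]<14)|(hsv[...,0]>170))&(hsv[...,2]<130)&(hsv[...,2]>60)&(P[...,2]>.02)&(P[...,2]<.04)
print('handle',hh.sum(),np.median(P[hh],0),rectdir(P[hh]))
E
```

```text
clock: 16.32
tool_pos: [0.4226, 0.2637, 0.1874]
orientation: [43.6, 89.4, 37.0]
force: [-0.3, -0.7, -0.1]
opening: 0.0441
t 16.32 tcp [0.4226 0.2637 0.1874] toolx [ 0.008  0.006 -1.   ] jaw yaw 83.39 F [-0.3 -0.7 -0.1] open 0.0441 j [  55.    5.  -25.    0.  -59. -151.]
handle 354 [0.42395582 0.01691854 0.02772469] (array([0.4239184 , 0.01798169]), (23.849817276000977, 68.4836196899414), 83.27838897705078)
```

View pics/t2.png

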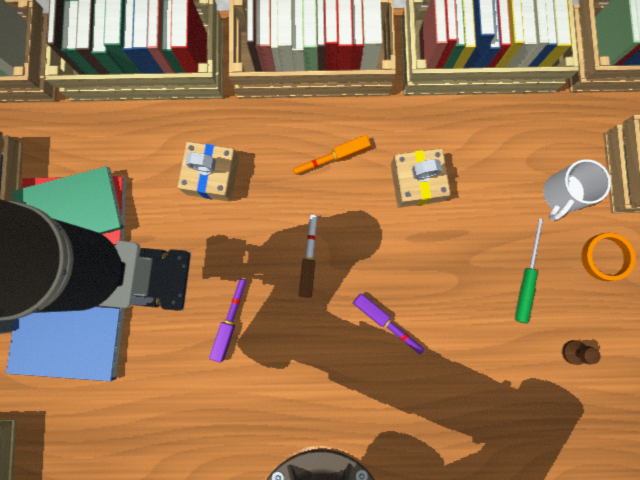

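View pics/c12.png

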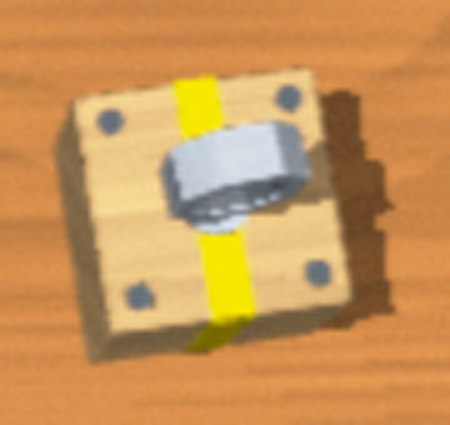

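The loop's rear edge, (165,145) to (300,122), is parallel within about 2° to the block's edge, (75,102) to (312,68). The bar lies flat with its handle at (0.424, 0.018) and its top at 28 mm, and the robot is clear. Handing in.

```bash
python3 -c "
from h import *
print(ticket.close_job()); rep()"
```

```text
the job is handed in; nothing more can be done
None
the job is handed in; nothing more can be done
```

The yellow-striped block's eye is tightened and the job is handed in; no verdict was reported.

I slid the brown-handled bar's tube through the loop to about its red band. I then turned it clockwise about 67°: first through the play, then carrying the eye along. After turning it back straight, I drew it out and laid it down about where it had been.

My last checks, taken about 16 s into the 51 s allowed:
- **Eye:** the loop is parallel to the block, and so to the stripe, within about 2°. That puts it at roughly 0.8 rad, estimated from the pictures since the joint angle can't be read directly.
- **Bar:** its handle's centre is at about (0.424, 0.018) m with its top at 28 mm, so it lies flat. It is well over 70 mm from the screw axis.
- **Forces:** the wrist force stayed within about 2 N at every reading I took, and the robot stood clear at the end.

No check failed. Before inserting, the bar's line in the picture ran a few mm off the loop centre, and I corrected that before pushing it in.

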